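# Set a patterned blank on the carving slope

### The job

Take the light wooden blank with the dark flower pattern out of the rack and lay it flat on the bench with the pattern upwards, letting go of it there. Then set it on the carving slope, still pattern up, long side against the long near fence and one end against the short side fence, pushed fully home to both while the slope is down; then lift the slope by its black bar until it is parallel to the red pointer, and leave it standing so with the blank still home. Do not shift the pointer, the tin, the bottle, the carved horse or the dark walnut block.

Things in the scene. Friction and masses are not known exactly. Their poses are not given: they have to be found in the camera images.
- blank: loose blank of pale wood, 110 x 56 x 22 mm, about 120 g. Starts standing on a long edge in a slot of the rack. In its own axes: y runs along its 110 mm length, z along its 56 mm width, x through its 22 mm thickness; the flower pattern is on its +x face (the other faces are plain). Origin: centre of the 110 x 22 mm edge that it stands on at first. Flat with the pattern up, its x axis points up.
- blank_face (a point): centre of the blank's patterned 110 x 56 mm face (28 mm from the origin along z, 11 mm along x); same axes as the blank
- walnut: plain dark walnut block, 110 x 50 x 22 mm, loose, standing on edge in the other slot of the rack; leave alone. Origin: centre of its underside, y along its length, z up
- rack: low plywood rack, 150 (x) x 130 (y) mm, fixed for the run, origin at the centre of its underside. Base 8 mm thick; two slots along y at x = -36 and +36 mm, each 26 mm wide between 5 mm strips whose tops are 32 mm over the bench. The blanks' tops stand out at 64 and 58 mm. The blank is in the +x slot.
- slope: base of the carving slope, 150 (x) x 200 (y) x 18 mm wooden board, fixed for the run; origin at the centre of its underside, x points away from the robot's side to the bar, y to the pointer's side. A small dark block, 30 mm high, carries the pointer at x -70, y +113 mm; a thin scale arc of 88 mm radius stands at y +116
- plate (a joint): angle of the slope's plywood plate over the base in rad: 0 lying down, grows as the far (bar) side is lifted, up to 1.2. The stiff hinge stays where it is left. Plate 140 (x) x 190 (y) x 12 mm, its top 32 mm over the bench when down
- plate_hinge (a point): middle of the hinge axis along y at the plate's near lower edge (20 mm over the bench); axes turn with the plate: x along the plate to the bar, z out of its top
- plate_corner (a point): inner corner of the two aluminium fences, on the plate's top surface; plate axes. The near fence (10 mm wide, 12 mm high, 190 mm long) runs along +y from here over the plate's near edge, the side fence (10 mm wide, 12 mm high, 100 mm long) along +x. The registered blank lies in x 0 to 56, y 0 to 110 mm of this frame. The plate goes on to x 130 and y 180 mm.
- plate_bar (a point): middle of the black round lifting bar, 12 mm thick, along y, 100 mm long, held 40 mm beyond the plate's far edge (its centre line 180 mm from the hinge in x, 6 mm in z); 26 mm over the bench when down; plate axes
- pointer (a joint): angle of the red set-pointer in rad, on the same scale as plate (0 level, 0.4 to 0.7 as set); do not move it
- pointer_tip (a point): tip of the red pointer arm, 80 mm long, 4 mm wide, that pivots beside the plate's hinge 14 mm from the plate's +y edge; x runs along the arm towards the tip
- tin: round open white tin, 90 mm across, 45 mm high, with small burrs standing up to 65 mm in it; loose; leave alone. Origin: centre of its underside
- bottle: white bottle, 56 mm across, 140 mm high; loose; leave alone. Origin: centre of its underside
- horse: small carved wooden horse on an 84 x 40 mm foot, 110 mm high, its nose 75 mm ahead of the origin along x; loose; leave alone. Origin: centre of its underside
- tray: wooden tray, 220 (x) x 120 (y) x 50 mm, full of standing punches up to 76 mm high; fixed, only an obstacle. Origin: centre of its underside

How it is judged (in metres and radians):
On the way, in this order (a step that is already met when the one before it is completed fails the run):
1. the blank lies flat on the bench, pattern up, let go (height (world z) of blank_face between 0.018 and 0.026 m and angle between blank's own x axis and vertical below 0.1 rad and contact force between the fingers and blank below 0.2 N and linear speed of blank below 0.02 m/s), for 0.2 s.
2. the blank lies on the slope, pattern up, home against both fences, with the slope still down (x of blank_face in the frame of plate_corner between 0.0245 and 0.0305 m and y of blank_face in the frame of plate_corner between 0.0515 and 0.0575 m and z of blank_face in the frame of plate_corner between 0.0185 and 0.0255 m and angle between the y axis of blank and the y axis of plate_corner, either way round below 0.04 rad and angle between the x axis of blank and the z axis of plate_corner, either way round below 0.06 rad and value of joint plate below 0.05 rad), for 0.2 s.
At the end, for the whole second after the job is handed in: The slope stands at rest within 0.07 rad (4 degrees) of parallel to the red pointer, and the blank lies at rest flat on its plate, pattern up, within 2.5 mm of both fences and square to them within 0.04 rad (x of blank_face in the frame of plate_corner between 0.0245 and 0.0305 m and y of blank_face in the frame of plate_corner between 0.0515 and 0.0575 m and z of blank_face in the frame of plate_corner between 0.0185 and 0.0255 m and angle between the y axis of blank and the y axis of plate_corner, either way round below 0.04 rad and angle between the x axis of blank and the z axis of plate_corner, either way round below 0.06 rad and angle between the x axis of plate_bar and the x axis of pointer_tip, either way round below 0.07 rad and velocity of joint plate between -0.02 and 0.02 rad/s and linear speed of blank below 0.01 m/s); the robot touches nothing.
It fails at once if the tin of burrs is moved more than 15 mm (distance of tin from where it was at the start of the episode above 0.015 m).
It fails at once if the white bottle is moved more than 15 mm (distance of bottle from where it was at the start of the episode above 0.015 m).
It fails at once if the carved horse is moved more than 15 mm (distance of horse from where it was at the start of the episode above 0.015 m).
It fails at once if the walnut block is moved more than 15 mm (distance of walnut from where it was at the start of the episode above 0.015 m).
It fails at once if the red pointer is shifted by more than 4 mm (distance of pointer_tip from where it was at the start of the episode above 0.004 m).
It also fails if it takes over 72 s, if anything falls off the work surface, if the arm or the gripper's body presses on something with over 40 N, if the wrist force passes 120 N, or if a joint passes its speed limit or range.

### The arm

A 6-joint arm with a two-finger parallel gripper is mounted at the origin on the work surface. World frame = base frame: x ahead of the robot, y to its left, z up, the work surface at z = 0. Lengths are in mm, angles in degrees, forces in N, time in s.
With the tool pointing down it reaches from about 350 to 850 mm from the base axis. Payload 8.1 kg.
Tool frame: the origin (TCP) lies midway between the tips of the shut fingers; the grasp point (between the pads) lies 19 mm behind it (r.grasp_offset is the distance from the TCP to the grasp point, in mm); z points along the fingers, x is the direction in which the jaws open and shut, and the axes are right-handed (so a half turn about z gives the same grasp; the last joint's range is limited). The gripper opens to 85 mm and grips with 20 to 120 N. Pads are 22 mm wide; open, the fingers measure 114 mm over their backs; the gripper's body (76 mm by 85 mm) begins 54 mm behind the grasp point. The pads swing forward as they close: fully open they stand 13 mm farther back than shut.
Start: joints at [67.472, 7.471, 85.268, -0, 87.261, -4.893], TCP at [181.756, 571.813, 231.292] pointing down, gripper open.
Joint ranges: [-169.43, 169.43], [-51.17, 129.36], [1.28, 143.12], [-76.62, 256.62], [0, 156.53], [-152.29, 152.29]. Speed limits (degrees/s): [136.94, 136.94, 159.86, 180, 180, 180].

### API

Orientations are given as [roll, pitch, yaw] about the fixed x, y, z axes, in that order (R = Rz(yaw) Ry(pitch) Rx(roll)).
In Python, from bench import r, optics, hand_in gives the robot as it stands.
- The arm moves only by the shell command python3 -m pendant 'ROWS' [FORCE]. ROWS is JSON, a list of rows, each a list of 5 numbers: the opening, from 0 (shut) to 1 (fully open), then the shift along the tool's x, y, z in mm, then the turn about the tool's z in degrees. A call has 1 to 10 rows; each row shifts and turns the commanded pose from where the row before left it, along the tool's axes as they then stand; what a row does not reach is not made up. A row lasts 1/10 s, in which the tool goes at most 50 mm and 8.59 degrees, less where a joint would pass 70% of its speed; a pose out of reach is approached as far as the arm can. A call with a gripper value outside its range is refused whole. The fingers move at their own pace and stop on an object; FORCE is the grip in N (left out, the last holds). Time passes only in rows, so rows that do not move let the fingers close. It gives the time, the measured TCP pose, the force and the opening at its end, in the units of the state.
- r.sense(): the state, without advancing time (a new reading comes with each control period).
- optics.snapshot(name): name is "scene" or "top" or "wrist"; returns (picture, depth): 384x512x3 uint8, blue, green, red; 384x512 float32, mm along the optical axis (not along the pixel's ray), 0 where there is no reading.
- optics.camera_params(name): a dict with "camera_matrix" (3x3 intrinsics, pixels), "eye" and "orientation" of the camera in the world. Camera axes: x right, y down, z forward; pixel columns grow to the right and rows downward; lengths in mm; the calibration is good to about 2 mm. A picture is of the moment at which its call begins: read the wrist's pose just before it. camera_params takes no time and is no camera call; for the wrist camera it gives the pose at the moment of the call.
- hand_in(): hands the job in, once; it reports no verdict.
Trained networks look in the newest picture that a camera, given by its name, has taken for a name from the list of things; names that differ only in an ending like _2 or _b are one class to them, and where a whole thing is asked for, a point or a joint stands for the part that bears it (a point fixed in the world has none). Each returns a list of dicts, best first, with "score" (0 to 1); they miss things now and then, are a little off and sometimes report something else, mostly with a low value. They report only what shows in the picture. A call takes as long as a camera call.
- optics.search_frame(camera, query): "at" ([x, y, z] in mm, in world coordinates, good to about 4 mm: the middle of the surface that is visible of it).
The state is a dict: "time": time; "joint_pos": joint angles; "qd": joint speeds; "joint_efforts": joint torques, N m; "tool_pos": TCP position; "tcp_rot": TCP orientation; "ft_force": force on the tool from outside, world axes, zero at the start; "wrist_torque": the same for the moment, N m; "finger_gap": finger opening in mm.
Only numpy, scipy, OpenCV 4.12 (cv2) and the standard library are available. Lean on these libraries where they do the work, as an engineer would, in place of code of your own. Each camera call takes 0.05 s, during which the arm holds its last target. There are 200 camera calls.

## Working session

There is one attempt and no reset: what is moved stays moved. The work goes in short steps, Python scripts to look and compute and a shell command to move; the robot and the scene stay as the last step left them, time stands still between calls to the robot, and variables do not carry over. Pictures are saved under pics/ and viewed, about 8 in all and at most 12, crops included, and the job is handed in when it is done.

```bash
mkdir -p pics; ls; cat > h.py <<'E'
import numpy as np, cv2
from bench import r, optics, hand_in
from scipy.spatial.transform import Rotation as R
def cam(n):
    p=optics.camera_params(n); return p
def cloud(n):
    p=optics.camera_params(n); im,d=optics.snapshot(n)
    K=np.array(p["camera_matrix"]); o=np.array(p["orientation"])
    M=o if o.shape==(3,3) else R.from_euler('xyz',o,degrees=True).as_matrix()
    v,u=np.mgrid[:d.shape[0],:d.shape[1]]
    c=np.stack([(u-K[0,2])/K[0,0]*d,(v-K[1,2])/K[1,1]*d,d],-1)
    return im,d,c@M.T+np.array(p["eye"])
E
python3 - <<'E'
from h import *
print(r.sense()["tool_pos"],r.sense()["tcp_rot"],r.grasp_offset)
ims=[]
for n in ("scene","top"):
    print(n,cam(n)); im,d,P=cloud(n); ims.append(im); np.save(n+'.npy',P); cv2.imwrite(f'pics/{n}0.png',im)
    for q in ["blank","walnut","rack","slope","plate_bar","pointer_tip","tin","bottle","horse","tray"]:
        L=optics.search_frame(n,q); print(q,[(np.round(x["at"]).tolist(),round(x["score"],2)) for x in L[:2]])
E
```

```text
pics
[181.55356916 571.30063458 230.24931196] [-1.79990712e+02  1.05302997e-01  7.23641127e+01] 18.700000000000003
scene {'camera_matrix': array([[421.6778814 ,   0.        , 254.43415331],
       [  0.        , 421.6778814 , 191.46022127],
       [  0.        ,   0.        ,   1.        ]]), 'eye': array([1035.22895381,  673.15251119, 1268.82978029]), 'orientation': array([-145.90697801,    0.29672486,  145.68273759])}
blank [([557.0, 205.0, 62.0], 0.77)]
walnut [([484.0, 200.0, 57.0], 0.8)]
rack [([529.0, 223.0, 6.0], 0.94)]
slope [([535.0, -231.0, 34.0], 0.41)]
plate_bar [([541.0, -227.0, 35.0], 0.68)]
pointer_tip []
tin [([424.0, -4.0, 23.0], 0.71)]
bottle [([696.0, 39.0, 84.0], 0.69)]
horse [([522.0, 464.0, 61.0], 0.67)]
tray [([540.0, -452.0, 37.0], 0.56)]
top {'camera_matrix': array([[354.19773801,   0.        , 252.31936235],
       [  0.        , 354.19773801, 188.22524187],
       [  0.        ,   0.        ,   1.        ]]), 'eye': array([ 357.49481901,   10.92859362, 1099.59489129]), 'orientation': array([-1.68802236e+02, -7.90355664e-02, -9.03209810e+01])}
blank [([548.0, 199.0, 65.0], 0.84)]
walnut [([476.0, 189.0, 57.0], 0.71)]
rack [([509.0, 199.0, 7.0], 0.78)]
slope [([524.0, -227.0, 33.0], 0.76)]
plate_bar [([530.0, -227.0, 31.0], 0.57)]
pointer_tip []
tin [([426.0, -9.0, 2.0], 0.82)]
bottle [([681.0, 22.0, 95.0], 0.9)]
horse [([511.0, 447.0, 58.0], 0.6)]
tray [([527.0, -478.0, 35.0], 0.72), ([524.0, -226.0, 36.0], 0.6)]
```

View pics/top0.png

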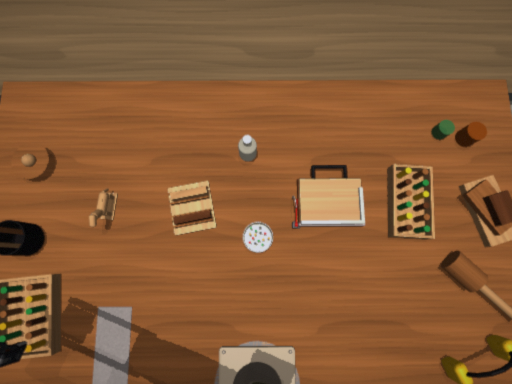

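View pics/scene0.png

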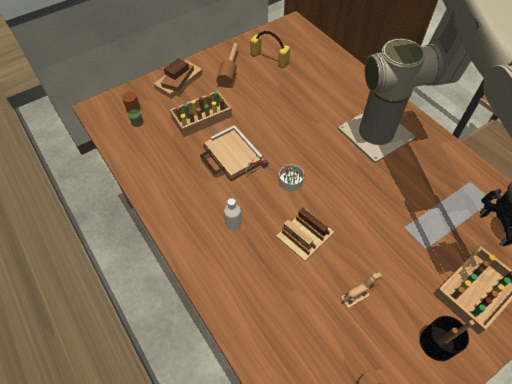

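The top picture shows the rack at about (192,207) with the walnut near the robot and the blank beyond it. The slope is at (330,200), with the side fence on the right (-y) and the near fence at the bottom. The red pointer is at (296,212), the tin at (258,237) and the bottle at (248,148). The scene picture agrees. Next I move over the rack and look with the wrist camera.

```bash
python3 -m pendant '[[1,-26,40,-5,0],[1,-26,40,-5,0],[1,-26,40,-5,0],[1,-26,40,-5,0],[1,-26,40,-5,0],[1,-26,40,-5,0],[1,-26,40,-5,0],[1,-26,40,-5,0],[1,-26,40,-5,0],[1,-26,40,-5,0]]'
python3 -m pendant '[[1,0,0,0,8],[1,0,0,0,8],[1,0,0,0,8],[1,0,0,0,8],[1,0,0,0,8],[1,0,0,0,8],[1,0,0,0,8],[1,0,0,0,8],[1,0,0,0,0]]'
python3 - <<'E'
from h import *
print(cam("wrist")["eye"],cam("wrist")["orientation"])
im,d,P=cloud("wrist"); np.save('w1.npy',P); cv2.imwrite('pics/w1.png',im)
for q in ["blank","walnut","rack"]:
    L=optics.search_frame("wrist",q); print(q,[(np.round(x["at"]).tolist(),round(x["score"],2)) for x in L[:2]])
E
```

```text
time: 2.1
tool_pos: [485.2, 201.1, 281.8]
tcp_rot: [180.0, -0.0, 72.4]
ft_force: [0.6, 1.5, 1.1]
finger_gap: 85.6
time: 3.0
tool_pos: [484.2, 202.8, 281.3]
tcp_rot: [-180.0, -0.0, 8.2]
ft_force: [0.0, 0.0, 0.1]
finger_gap: 85.4
[471.74281374 287.54285862 424.19117076] [ 1.60882448e+02 -5.65533545e-02  8.18257692e+00]
blank [([550.0, 210.0, 62.0], 0.59), ([512.0, -128.0, 18.0], 0.51)]
walnut [([477.0, 200.0, 61.0], 0.58)]
rack []
```

View pics/w1.png

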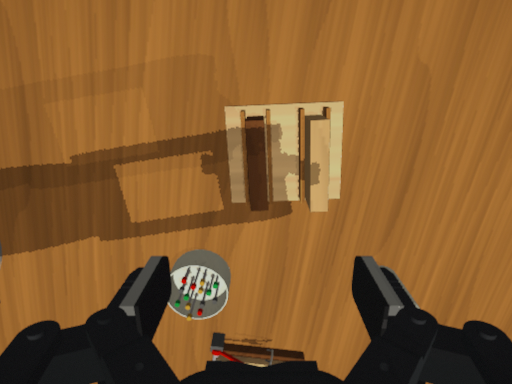

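The wrist picture shows the blank's pale top edge at (318,165) and the walnut at (257,163). I'll measure both and enlarge the scene crop to see which side the pattern is on.

```bash
python3 - <<'E'
from h import *
for n,z0,x0 in (("w1.npy",59,550),("scene.npy",59,550),("top.npy",59,550),("w1.npy",52,477)):
    P=np.load(n).reshape(-1,3)
    m=(abs(P[:,0]-x0)<32)&(abs(P[:,1]-200)<85)&(P[:,2]>z0)&(P[:,2]<75)
    q=P[m]; c,s,a=cv2.minAreaRect(q[:,:2].astype(np.float32)); print(n,m.sum(),np.round(c,1),np.round(s,1),round(a,1),np.median(q[:,2]))
im=cv2.imread('pics/scene0.png'); im=im[200:265,265:345]
cv2.imwrite('pics/crop.png',cv2.resize(im,None,fx=8,fy=8,interpolation=cv2.INTER_CUBIC))
E
```

```text
w1.npy 1790 [552.5 203.7] [ 22.3 109.9] 10.9 64.01740028550336
scene.npy 221 [553.3 205.3] [ 25.6 109.6] 11.3 64.07278003490296
top.npy 267 [550.6 200.3] [ 22.6 110. ] 10.6 62.783878575201925
w1.npy 1700 [480.9 192.2] [ 22.  110.1] 11.1 57.98024198093617
```

View pics/crop.png

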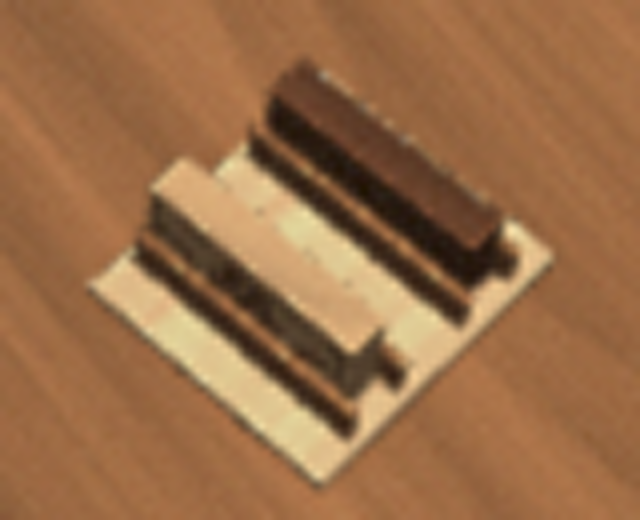

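The blank's centre is (552.5, 203.7) with yaw about 11°, and the far (+x) side shows dark patches, so the pattern is probably there. I'll check that after lifting. Now the grasp across the 22 mm.

```bash
python3 -m pendant '[[0.5,0,0,0,-2.8],[0.5,22.4,4,0,0],[0.5,22.4,4,20,0],[0.5,22.4,4,20,0],[0.5,0,0,45,0],[0.5,0,0,45,0],[0.5,0,0,40,0],[0.5,0,0,30,0],[0.5,0,0,0,0],[0.5,0,0,0,0]]' 40
python3 -m pendant '[[0.5,0,0,20,0],[0.5,0,0,23,0],[0.5,0,0,0,0],[0,0,0,0,0],[0,0,0,0,0],[0,0,0,0,0],[0,0,0,0,0],[0,0,0,0,0],[0,0,0,0,0]]' 40
```

```text
time: 4.2
tool_pos: [552.3, 204.1, 81.6]
tcp_rot: [180.0, 0.1, 11.2]
ft_force: [0.9, 0.8, 0.7]
finger_gap: 42.9
time: 5.1
tool_pos: [554.0, 204.6, 41.0]
tcp_rot: [-180.0, -0.2, 11.2]
ft_force: [-2.6, -0.8, 6.8]
finger_gap: 21.1
```

```bash
python3 -m pendant '[[0,0,0,-33,0],[0,0,0,-33,0],[0,0,0,-33,0],[0,-3.3,39,0,0],[0,-3.3,39,0,0],[0,-3.3,39,0,0],[0,-3.3,39,0,0],[0,-3.3,39,0,5.6],[0,0,0,0,5.6],[0,0,0,0,0]]'
python3 - <<'E'
from h import *
im,d,P=cloud("scene"); cv2.imwrite('pics/s2.png',im)
p=cam("scene");K=np.array(p["camera_matrix"]);M=R.from_euler('xyz',p["orientation"],degrees=True).as_matrix()
c=M.T@(np.array([575,10,110])-p["eye"]);u,v=(K@c/c[2])[:2].astype(int);print(u,v)
cv2.imwrite('pics/s2c.png',cv2.resize(im[v-50:v+50,u-60:u+60],None,fx=6,fy=6,interpolation=cv2.INTER_CUBIC))
# slope measurement from stored top & scene
for n in ("top.npy","scene.npy"):
    P=np.load(n).reshape(-1,3)
    m=(abs(P[:,0]-530)<110)&(abs(P[:,1]+227)<120)
    for lo,hi in ((28,36),(40,48)):
        q=P[m&(P[:,2]>lo)&(P[:,2]<hi)]; c=cv2.minAreaRect(q[:,:2].astype(np.float32)); print(n,lo,len(q),np.round(c[0],1),np.round(c[1],1),round(c[2],2),np.median(q[:,2]))
E
```

```text
time: 6.1
tool_pos: [574.6, 8.3, 138.5]
tcp_rot: [180.0, -0.1, -0.3]
ft_force: [-0.3, 0.6, -1.8]
finger_gap: 21.0
258 185
top.npy 28 2544 [ 545.8 -218.6] [187.9 215.1] 1.39 31.068918026533197
top.npy 40 308 [ 510.7 -220.9] [107.1 211.6] 0.98 43.06090006628631
scene.npy 28 1212 [ 544.1 -214.9] [213.5 190.6] 89.9 31.65859360880586
scene.npy 40 160 [ 508.2 -220.7] [110.6 212.9] 4.35 43.334571554603144
```

View pics/s2c.png

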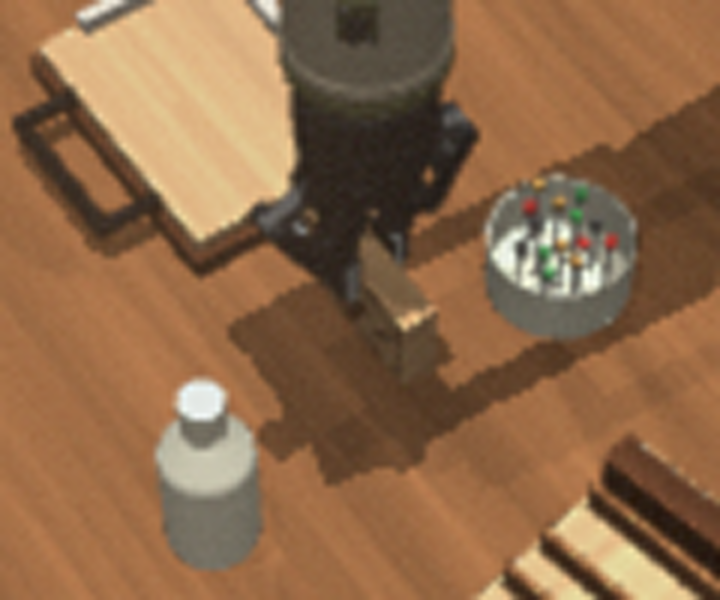

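The slope's pose is rough: centre y about -220, yaw about 1°. The blank's far face shows a dark spot at (375,325), while its end is plain. I'll set it down standing, then check the far face with the wrist camera before tipping it.

```bash
python3 -m pendant '[[0,0,0,30,0],[0,0,0,30,0],[0,0,0,25,0],[0,0,0,10,0],[0,0,0,5,0],[0,0,0,4.5,0],[0,0,0,0,0]]'
python3 -m pendant '[[0.45,0,0,0,0],[0.45,0,0,0,0],[0.45,0,0,0,0],[0.45,0,0,-10,0],[0.45,0,0,-40,0],[0.45,0,0,-50,0],[0.45,0,0,-50,0],[0.45,0,0,-50,0],[0.45,20,0,-20,8.5],[0.45,20,3,0,8.5]]'
python3 -m pendant '[[0.45,5,-2,0,8.5],[0.45,0,0,0,8.5],[0.45,0,0,0,8.5],[0.45,0,0,0,8.5],[0.45,0,0,0,8.5],[0.45,0,0,0,8.5],[0.45,0,0,0,8.5],[0.45,0,0,0,8.5],[0.45,0,0,0,4.5],[0.45,0,0,0,0]]'
python3 - <<'E'
from h import *
im,d,P=cloud("wrist"); np.save('w2.npy',P); cv2.imwrite('pics/w2.png',im)
Q=P.reshape(-1,3); m=(abs(Q[:,0]-577)<50)&(abs(Q[:,1]-8)<90)&(Q[:,2]>48)&(Q[:,2]<75)
c=cv2.minAreaRect(Q[m][:,:2].astype(np.float32)); print(c,np.median(Q[m][:,2]))
E
```

```text
time: 6.85
tool_pos: [574.8, 9.8, 33.7]
tcp_rot: [180.0, -0.1, 0.0]
ft_force: [-0.0, -0.2, -1.2]
finger_gap: 21.3
time: 7.85
tool_pos: [616.2, 4.0, 260.5]
tcp_rot: [-179.8, -0.6, -17.3]
ft_force: [0.2, 0.5, -0.2]
finger_gap: 38.8
time: 8.85
tool_pos: [618.7, 4.0, 253.8]
tcp_rot: [-180.0, -0.0, -89.6]
ft_force: [-0.2, -0.0, -0.1]
finger_gap: 38.8
((575.8043823242188, 8.305233001708984), (109.6281967163086, 23.290651321411133), 89.81800079345703) 55.80803355295626
```

View pics/w2.png

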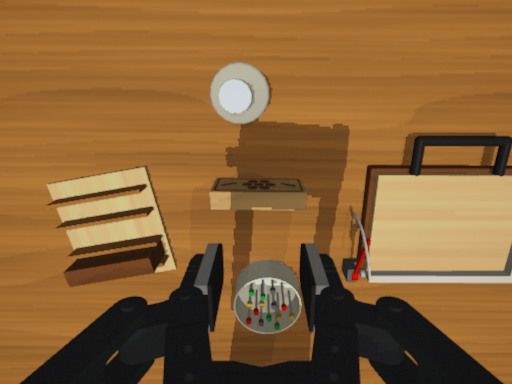

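The pattern is on the far (+x) face, seen at (258,184), and the blank stands at x 576, y 8. I'll tip it towards the robot by pushing its far side near the top with the fingers shut.

```bash
python3 -m pendant '[[0,0,0,0,-8.5],[0,0,0,0,-8.5],[0,0,0,0,-8.5],[0,0,0,0,-8.5],[0,0,0,0,-8.5],[0,0,0,0,-8.5],[0,0,0,0,-8.5],[0,0,0,0,-8.5],[0,0,0,0,-8.5],[0,0,0,0,-8.5]]'
python3 -m pendant '[[0,0,0,0,-4.6],[0,-5,-4,40,0],[0,-5,0,40,0],[0,0,0,40,0],[0,0,0,40,0],[0,0,0,30,0],[0,0,0,16,0],[0,0,0,0,0],[0,0,0,0,0]]'
```

```text
time: 9.9
tool_pos: [618.7, 4.0, 253.3]
tcp_rot: [180.0, -0.0, -4.0]
ft_force: [-0.1, -0.7, -0.4]
finger_gap: 0.5
time: 10.8
tool_pos: [609.7, 8.0, 48.3]
tcp_rot: [180.0, -0.1, 0.1]
ft_force: [0.9, 0.3, 0.5]
finger_gap: -0.2
```

```bash
python3 -m pendant '[[0,-6,0,0,0],[0,-4,0,0,0],[0,-4,0,0,0],[0,-4,0,0,0],[0,-4,0,0,0],[0,-4,0,0,0],[0,-4,0,0,0],[0,-4,0,0,0],[0,-4,0,0,0],[0,0,0,0,0]]'
python3 -m pendant '[[0,0,0,0,0],[0,0,0,0,0],[0,0,0,0,0]]'
python3 - <<'E'
from h import *
im,d,P=cloud("top")
Q=P.reshape(-1,3); m=(abs(Q[:,0]-545)<60)&(abs(Q[:,1]-8)<90)&(Q[:,2]>10)&(Q[:,2]<75)
print(m.sum(),cv2.minAreaRect(Q[m][:,:2].astype(np.float32)),np.percentile(Q[m][:,2],[5,25,50,75,95]))
E
```

```text
time: 11.8
tool_pos: [570.1, 8.0, 46.6]
tcp_rot: [-180.0, 0.0, 0.1]
ft_force: [0.0, -0.1, 0.4]
finger_gap: -0.2
time: 12.1
tool_pos: [570.9, 8.0, 46.8]
tcp_rot: [180.0, -0.0, 0.1]
ft_force: [0.3, -0.2, 0.5]
finger_gap: -0.3
538 ((532.1531982421875, 4.984333038330078), (55.51842498779297, 108.21906280517578), 0.06874825060367584) [17.84307562 19.66725826 20.93225153 22.23213397 24.09607255]
```

It toppled flat. Next I measure the slope and pointer from above, then the blank.

```bash
python3 -m pendant '[[0,5,0,-40,0],[0,0,0,-45,0],[0,0,0,-45,0],[0,-5,40,-28,0],[0,-5,40,-25,0],[0,-5,45,-20,0],[0,-5,45,0,0],[0,-5,45,0,0],[0,-5,45,0,0],[0,0,45,0,0]]'
python3 -m pendant '[[0,0,0,0,0],[0,0,0,0,0]]'
python3 - <<'E'
from h import *
im,d,P=cloud("wrist"); np.save('w3.npy',P); cv2.imwrite('pics/w3.png',im)
for q in ["plate_bar","pointer_tip"]:
    L=optics.search_frame("wrist",q); print(q,[(np.round(x["at"]).tolist(),round(x["score"],2)) for x in L[:2]])
Q=P.reshape(-1,3);m=(abs(Q[:,0]-530)<130)&(abs(Q[:,1]+227)<140)
for lo,hi in ((30,35),(41.5,47)):
    q=Q[m&(Q[:,2]>lo)&(Q[:,2]<hi)]; print(lo,len(q),cv2.minAreaRect(q[:,:2].astype(np.float32)),q.min(0),q.max(0))
E
```

```text
time: 13.15
tool_pos: [545.5, -298.9, 250.1]
tcp_rot: [180.0, -0.0, 0.1]
ft_force: [0.9, 0.1, 0.5]
finger_gap: -0.1
time: 13.35
tool_pos: [545.6, -298.1, 249.3]
tcp_rot: [-180.0, 0.0, -0.1]
ft_force: [-0.6, 0.3, 0.0]
finger_gap: 0.2
plate_bar [([530.0, -222.0, 31.0], 0.9)]
pointer_tip []
30 22685 ((557.3056030273438, -229.72076416015625), (175.30075073242188, 186.20001220703125), 0.06831201165914536) [ 469.54644073 -322.78472787   30.00151283] [ 644.99746834 -136.7088818    34.9998262 ]
41.5 2668 ((514.7239379882812, -231.23367309570312), (110.00262451171875, 184.7879180908203), 0.37318935990333557) [ 459.74083501 -323.73656131   41.5116895 ] [ 570.30659157 -139.12854166   46.58027244]
```

View pics/w3.png

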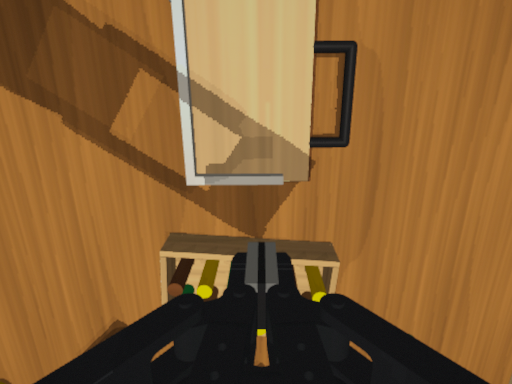

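The near fence runs from (180,0) to (190,183) and the side fence from (190,181) to (283,181). The bar is at about (350,95), and the pointer is out of frame. I'll fit lines to the fences.

```bash
python3 - <<'E'
from h import *
Q=np.load('w3.npy').reshape(-1,3);m=(abs(Q[:,0]-530)<130)&(abs(Q[:,1]+227)<140)&(Q[:,2]>42)&(Q[:,2]<47)
F=Q[m]
def edge(A,i,j,lo,hi,f,w=8):
    out=[]
    for a in np.arange(lo,hi,w):
        s=A[(A[:,j]>=a)&(A[:,j]<a+w)]
        if len(s)>3: out.append((a+w/2,f(s[:,i])))
    o=np.array(out); p=np.polyfit(o[:,0],o[:,1],1); return p,np.std(np.polyval(p,o[:,0])-o[:,1])
near=F[F[:,0]<490]; side=F[F[:,1]<-300]
for nm,A,i,j,lo,hi in(("near",near,0,1,-300,-145),("side",side,1,0,485,560)):
    for f in (np.max,np.min):
        p,s=edge(A,i,j,lo,hi,f); print(nm,f.__name__,"slope deg",np.degrees(np.arctan(p[0])),"at mid",np.polyval(p,(lo+hi)/2),"std",s, "at -300/480:",np.polyval(p,lo))
B=Q[(Q[:,0]>630)&(Q[:,0]<680)&(abs(Q[:,1]+227)<80)&(Q[:,2]>22)&(Q[:,2]<40)]
print("bar",cv2.minAreaRect(B[:,:2].astype(np.float32)),np.percentile(B[:,2],95),B[:,2].max())
E
```

```text
near max slope deg -0.15991175789283832 at mid 470.3082177010315 std 0.10434488979566071 at -300/480: 470.52451973097857
near min slope deg -0.21808953595717462 at mid 460.1005195376352 std 0.1545145165358742 at -300/480: 460.39551544848393
side max slope deg 0.015423092220717484 at mid -312.9305822231939 std 0.09663432451067573 at -300/480: -312.9406766136911
side min slope deg 1.1238708235285269 at mid -322.8027628816924 std 0.2935811538946667 at -300/480: -323.53842896913466
bar ((638.0895385742188, -227.72584533691406), (15.987700462341309, 110.24057006835938), 0.03224577009677887) 32.947155453914476 34.284050602526406
```

```bash
python3 -m pendant '[[0,0,-45,0,0],[0,0,-45,0,0],[0,0,-45,0,0],[0,0,-45,0,0],[0,0,-25,0,0],[0,0,0,0,0],[0,0,0,0,0]]'
python3 - <<'E'
from h import *
im,d,P=cloud("wrist"); np.save('w4.npy',P); cv2.imwrite('pics/w4.png',im)
Q=P.reshape(-1,3); m=(abs(Q[:,0]-545)<70)&(abs(Q[:,1]-8)<100)&(Q[:,2]>17)&(Q[:,2]<30)
print(m.sum(),cv2.minAreaRect(Q[m][:,:2].astype(np.float32)),np.median(Q[m][:,2]))
L=optics.search_frame("wrist","pointer_tip"); print([(np.round(x["at"]).tolist(),round(x["score"],2)) for x in L[:2]])
# red pixels
b,g,rr=[im[...,i].astype(int) for i in range(3)]
red=(rr>110)&(g<50)&(b<60)&(d>0)&(P[...,2]>15)&(P[...,0]>440)&(P[...,1]<-90)
q=P[red]; print(len(q)); 
v,u=np.where(red); print(u.min(),u.max(),v.min(),v.max())
o=np.argsort(q[:,0]); print(np.round(q[o][::max(1,len(o)//25)],1))
E
```

```text
time: 14.2
tool_pos: [545.9, -90.6, 250.2]
tcp_rot: [180.0, -0.0, 0.2]
ft_force: [0.2, -1.2, -0.0]
finger_gap: -0.0
5639 ((534.5136108398438, 9.230598449707031), (108.88735961914062, 56.006900787353516), 89.85547637939453) 22.14251328995391
[([486.0, -119.0, 41.0], 0.54), ([418.0, -9.0, 6.0], 0.35)]
204
183 247 181 194
[[ 453.4 -122.1   30.9]
 [ 455.4 -118.8   33.6]
 [ 457.5 -118.1   31.8]
 [ 458.9 -119.9   33.8]
 [ 460.2 -122.    35. ]
 [ 461.6 -117.3   34.4]
 [ 463.3 -122.6   33.1]
 [ 464.6 -118.    32.2]
 [ 465.7 -116.9   31.6]
 [ 467.2 -119.8   34. ]
 [ 469.7 -119.5   35. ]
 [ 473.3 -128.8   18.1]
 [ 475.8 -128.7   18.3]
 [ 478.6 -120.6   39.3]
 [ 481.4 -118.6   41.4]
 [ 484.9 -119.7   41.9]
 [ 488.  -131.3   18.1]
 [ 491.3 -118.3   46.1]
 [ 493.8 -118.9   47.9]
 [ 497.4 -119.3   50.2]
 [ 500.8 -120.4   50.3]
 [ 503.4 -120.6   53.4]
 [ 505.9 -117.5   55.4]
 [ 510.3 -120.8   56.3]
 [ 525.2 -120.3   64.2]
 [ 529.7 -119.1   67.6]]
```

View pics/w4.png

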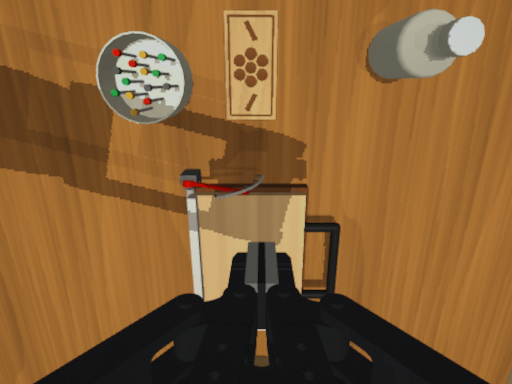

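Step 1 is met: the picture shows the blank at (250,65), flat and pattern up. By depth its centre is at (534.5, 9.2) with yaw 0. The fence corner is at (470.4, -313) with yaw about 0.2°, and the pointer at (215,187) rises at roughly 28°. Now the grasp across the 56 mm.

```bash
python3 - <<'E'
from h import *
P=np.load('w4.npy'); im=cv2.imread('pics/w4.png').astype(int)
red=(im[...,2]>110)&(im[...,1]<50)&(im[...,0]<60)&(P[...,2]>30)&(P[...,0]>472)&(P[...,1]<-90)
q=P[red]; c=q.mean(0); v=np.linalg.svd(q-c)[2][0]; print(len(q),c,v,np.degrees(np.arctan2(v[2],v[0])), np.degrees(np.arctan(np.polyfit(q[:,0],q[:,2],1)[0])), q[q[:,0].argmax()])
E
python3 -m pendant '[[0.85,-2.4,-25,0,0],[0.85,-3,-25,0,0],[0.85,-3,-25,20,0],[0.85,-3,-25,25,0],[0.85,0,0,45,0],[0.85,0,0,45,0],[0.85,0,0,45,0],[0.85,0,0,30,0],[0.85,0,0,20,0],[0.85,0,0,0,0]]'
python3 -m pendant '[[0.85,0,0,10,0],[0.85,0,0,5.5,0],[0.85,0,0,0,0],[0,0,0,0,0],[0,0,0,0,0],[0,0,0,0,0],[0,0,0,0,0],[0,0,0,0,0]]' 40
```

```text
102 [ 497.00288124 -119.54240519   48.55085156] [ 0.89578284 -0.0205287   0.44401765] 26.366490286703385 24.970248480202795 [ 530.7248406  -120.70396054   66.22693496]
time: 15.3
tool_pos: [531.2, 7.2, 16.1]
tcp_rot: [-180.0, 0.4, -0.0]
ft_force: [-0.6, 0.1, -0.2]
finger_gap: 72.8
time: 16.1
tool_pos: [535.3, 7.9, 5.4]
tcp_rot: [180.0, -0.1, 0.1]
ft_force: [0.9, 0.2, 6.6]
finger_gap: 55.2
```

```bash
python3 -m pendant '[[0,0,0,-10,0],[0,0,0,-40,0],[0,0,0,-40,0],[0,0,0,-40,0],[0,-2,40,0,0],[0,-2.3,45,0,0],[0,-2.3,45,0,0],[0,-2.2,45,0,0],[0,-2.2,45,0,0],[0,-2.3,43,0,0]]'
python3 -m pendant '[[0,0,0,0,0],[0,0,0,35,0],[0,0,0,30,0],[0,0,0,15,0],[0,0,0,8,0],[0,0,0,0,0],[0,0,0,0,0]]'
```

```text
time: 17.1
tool_pos: [520.7, -256.7, 134.7]
tcp_rot: [-180.0, 0.0, 0.1]
ft_force: [0.7, -0.7, -0.6]
finger_gap: 55.3
time: 17.8
tool_pos: [522.2, -255.3, 47.7]
tcp_rot: [179.9, -0.1, 0.1]
ft_force: [1.0, 0.0, 0.1]
finger_gap: 55.0
```

```bash
python3 -m pendant '[[0,0,0,5,0],[0,0,0,3,0],[0,0,0,1.5,0],[0,0,0,0,0]]'
```

```text
time: 18.2
tool_pos: [521.6, -255.1, 37.4]
tcp_rot: [180.0, -0.0, 0.1]
ft_force: [-1.8, 1.8, 3.3]
finger_gap: 55.0
```

```bash
python3 -m pendant '[[0.78,0,0,0,0],[0.78,0,0,0,0],[0.78,0,0,-8,0],[0.78,0,0,-40,0],[0,28,0,-10,0],[0,28,0,0,0],[0,0,0,0,0],[0,0,0,0,0],[0,0,0,20,0],[0,0,0,25,0]]'
python3 -m pendant '[[0,0,0,8,0],[0,0,0,3.5,0],[0,0,0,0,0],[0,-4,0,0,0],[0,-4,0,0,0],[0,-4,0,0,0],[0,-4,0,0,0]]'
```

```text
time: 19.2
tool_pos: [577.6, -255.6, 50.9]
tcp_rot: [179.9, -0.1, 0.1]
ft_force: [0.2, -0.1, -0.5]
finger_gap: 0.0
time: 19.9
tool_pos: [561.3, -255.2, 39.0]
tcp_rot: [180.0, -0.1, 0.1]
ft_force: [1.2, 0.4, 1.1]
finger_gap: -0.1
```

```bash
python3 -m pendant '[[0,-3,0,0,0],[0,-3,0,0,0],[0,-3,0,0,0],[0,-3,0,0,0],[0,-2,0,0,0]]'; for i in 1 2; do echo; done; python3 -m pendant '[[0,-2,0,0,0],[0,-1,0,0,0]]';python3 -m pendant '[[0,-1,0,0,0],[0,-1,0,0,0]]'
```

```text
time: 20.4
tool_pos: [547.0, -255.0, 38.3]
tcp_rot: [-180.0, 0.0, 0.1]
ft_force: [1.6, -0.7, 1.6]
finger_gap: -0.1


time: 20.6
tool_pos: [544.1, -255.0, 38.3]
tcp_rot: [-180.0, 0.0, 0.1]
ft_force: [1.0, 0.1, 1.3]
finger_gap: -0.0
time: 20.8
tool_pos: [542.2, -255.0, 38.2]
tcp_rot: [-180.0, 0.0, 0.1]
ft_force: [2.1, -0.2, 1.1]
finger_gap: 0.1
```

```bash
python3 -m pendant '[[0,-1,0,0,0],[0,-1,0,0,0]]';python3 -m pendant '[[0,-1,0,0,0],[0,-1,0,0,0]]';python3 -m pendant '[[0,-1,0,0,0],[0,-1,0,0,0]]'
```

```text
time: 21.0
tool_pos: [540.2, -255.0, 38.2]
tcp_rot: [-180.0, 0.0, 0.1]
ft_force: [1.1, 0.7, 1.9]
finger_gap: -0.2
time: 21.2
tool_pos: [539.2, -255.0, 38.7]
tcp_rot: [180.0, -0.1, 0.1]
ft_force: [8.3, 0.3, 1.2]
finger_gap: -0.0
time: 21.4
tool_pos: [539.0, -255.0, 39.7]
tcp_rot: [180.0, -0.3, 0.1]
ft_force: [12.3, 3.3, 1.0]
finger_gap: -0.2
```

```bash
python3 -m pendant '[[0,6,0,0,0],[0,0,0,-45,0],[0,-20,-20,-5,0],[0,-25,-30,0,0],[0,-1,-30,0,0],[0,0,0,0,0],[0,0,0,30,0],[0,0,0,18,0],[0,0,0,0,0],[0,0,4,0,0]]';python3 -m pendant '[[0,0,3,0,0],[0,0,2,0,0],[0,0,2,0,0]]';
```

```text
time: 22.4
tool_pos: [495.8, -179.1, 40.1]
tcp_rot: [-180.0, 0.1, 0.1]
ft_force: [-0.5, 0.7, 0.0]
finger_gap: -0.2
time: 22.7
tool_pos: [496.9, -186.8, 41.3]
tcp_rot: [180.0, -0.1, 0.0]
ft_force: [-0.8, -0.0, 0.0]
finger_gap: 0.1
```

```bash
python3 -m pendant '[[0,0,1.5,0,0],[0,0,1.5,0,0]]';python3 -m pendant '[[0,0,1,0,0],[0,0,1,0,0]]';python3 -m pendant '[[0,0,1,0,0],[0,0,1,0,0]]'
```

```text
time: 22.9
tool_pos: [496.4, -189.3, 40.6]
tcp_rot: [180.0, -0.0, 0.1]
ft_force: [1.0, 0.1, -0.9]
finger_gap: 0.2
time: 23.1
tool_pos: [496.3, -190.9, 40.4]
tcp_rot: [-180.0, -0.0, 0.1]
ft_force: [-0.2, 1.1, 0.6]
finger_gap: 0.1
time: 23.3
tool_pos: [496.2, -193.0, 40.3]
tcp_rot: [-180.0, 0.0, 0.1]
ft_force: [-0.6, 1.2, 1.6]
finger_gap: 0.1
```

```bash
python3 -m pendant '[[0,0,1,0,0],[0,0,1,0,0]]';python3 -m pendant '[[0,0,1,0,0],[0,0,1,0,0]]'
```

```text
time: 23.5
tool_pos: [496.2, -194.1, 40.3]
tcp_rot: [-179.9, 0.0, 0.1]
ft_force: [0.4, 9.7, 4.6]
finger_gap: 0.1
time: 23.7
tool_pos: [496.2, -194.2, 40.3]
tcp_rot: [-179.7, 0.0, 0.1]
ft_force: [-1.0, 20.2, 9.7]
finger_gap: 0.3
```

```bash
python3 -m pendant '[[0,0,-8,0,0],[0,0,0,-40,0],[0,0,0,-45,0],[0,5,0,-45,0],[0,10,20,-45,0],[0,10,40,-20,0],[0,10,45,0,0],[0,8,20,0,0],[0,0,0,0,0],[0,0,0,0,0]]'
python3 - <<'E'
from h import *
im,d,P=cloud("wrist"); np.save('w5.npy',P); cv2.imwrite('pics/w5.png',im)
Q=P.reshape(-1,3);m=(Q[:,0]>455)&(Q[:,0]<620)&(Q[:,1]>-330)&(Q[:,1]<-150)
B=Q[m&(Q[:,2]>49)&(Q[:,2]<60)]; print("blank",len(B),cv2.minAreaRect(B[:,:2].astype(np.float32)),np.percentile(B[:,2],[5,50,95]))
F=Q[m&(Q[:,2]>40)&(Q[:,2]<48)]; n=F[(F[:,0]<480)&(F[:,1]>-200)]; print("near inner",np.percentile(n[:,0],98)); 
s=F[(F[:,1]<-300)&(F[:,0]>530)&(F[:,0]<560)]; print("side inner",np.percentile(s[:,1],98))
E
```

```text
time: 24.7
tool_pos: [538.9, -314.0, 234.3]
tcp_rot: [-180.0, 0.1, 0.0]
ft_force: [1.2, 0.6, 0.1]
finger_gap: -0.1
blank 6542 ((498.32373046875, -258.45684814453125), (56.13554382324219, 109.73182678222656), 0.18680986762046814) [52.84246198 54.1227377  55.38928902]
near inner 470.097194305464
side inner -312.9891564684689
```

View pics/w5.png

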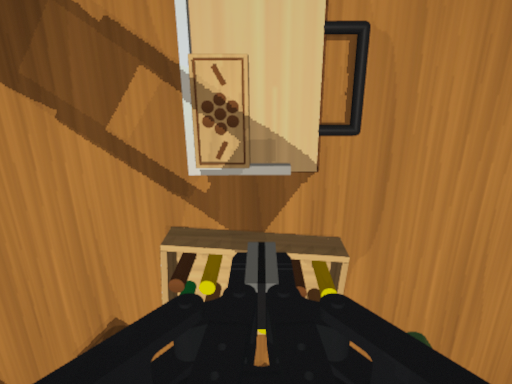

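The blank is home: the picture shows it at (220,110), tight to both fences. Its measured centre is within 0.5 mm of target and its yaw matches the fence. Before lifting I take a more oblique look to fix the pointer's angle.

```bash
python3 -m pendant '[[0,3,-45,0,0],[0,3,-45,0,0],[0,3,-45,0,0],[0,3,-45,0,0],[0,3,-45,0,0],[0,3,-45,0,0],[0,3,-19,35,0],[0,0,0,45,0],[0,0,0,45,0],[0,0,0,0,0]]'
python3 -m pendant '[[0,0,0,0,0],[0,0,0,0,0]]'
python3 - <<'E'
from h import *
s=r.sense(); p=cam("wrist"); im,d,P=cloud("wrist"); np.save('w6.npy',P); cv2.imwrite('pics/w6.png',im)
M=R.from_euler('xyz',p["orientation"],degrees=True).as_matrix();K=np.array(p["camera_matrix"])
h=cv2.cvtColor(im,cv2.COLOR_BGR2HSV)
red=((h[...,0]<6)|(h[...,0]>174))&(h[...,1]>190)&(h[...,2]>60)&(abs(P[...,1]+119)<12)&(P[...,0]>440)&(P[...,0]<560)&(P[...,2]>22)
v,u=np.where(red); print(len(u),u.min(),u.max(),v.min(),v.max())
ray=np.stack([(u-K[0,2])/K[0,0],(v-K[1,2])/K[1,1],np.ones(len(u))],-1)@M.T
q=P[red]; y0=np.median(q[:,1]); print("y",y0)
X=p["eye"]+ray*((y0-p["eye"][1])/ray[:,1])[:,None]
for nm,A in(("ray",X),("depth",q)):
  for x0 in (474,484):
    B=A[A[:,0]>x0].astype(np.float32); l=cv2.fitLine(B[:,[0,2]],cv2.DIST_HUBER,0,.01,.01).ravel(); print(nm,x0,len(B),np.degrees(np.arctan2(l[1],l[0]))%180,l[2:],B[B[:,0].argmax()])
E
```

```text
time: 25.75
tool_pos: [554.0, -22.8, 102.9]
tcp_rot: [-179.9, 0.7, 0.2]
ft_force: [-0.1, -0.1, -1.3]
finger_gap: -0.0
time: 25.95
tool_pos: [561.8, -24.9, 113.4]
tcp_rot: [180.0, -0.2, 0.1]
ft_force: [0.6, 0.1, -0.3]
finger_gap: 0.6
184 133 158 303 312
y -118.15417914578227
ray 474 4 119.911415 [474.68988   33.335487] [ 475.33893 -118.15418   32.70865]Traceback (most recent call last):
  File "<stdin>", line 12, in <module>
cv2.error: OpenCV(4.12.0) /io/opencv/modules/imgproc/src/linefit.cpp:50: error: (-215:Assertion failed) count > 0 in function 'fitLine2D_wods'
```

View pics/w6.png

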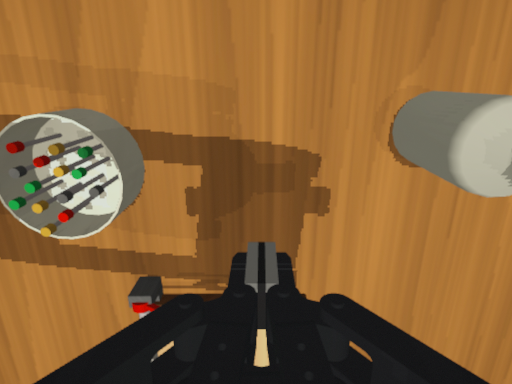

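The fingers hide the pointer from here: only its hub shows, at (145,305). I move up and back a little.

```bash
python3 -m pendant '[[0,0,18,-35,0],[0,15,19,-35,0],[0,15,0,0,0],[0,0,0,0,0],[0,0,0,0,0],[0,0,0,0,0]]'
cat > ptr.py <<'E'
from h import *
p=cam("wrist"); im,d,P=cloud("wrist"); np.save('w7.npy',P); cv2.imwrite('pics/w7.png',im)
M=R.from_euler('xyz',p["orientation"],degrees=True).as_matrix();K=np.array(p["camera_matrix"])
h=cv2.cvtColor(im,cv2.COLOR_BGR2HSV)
red=((h[...,0]<6)|(h[...,0]>174))&(h[...,1]>190)&(h[...,2]>60)&(abs(P[...,1]+119)<12)&(P[...,0]>440)&(P[...,0]<560)&(P[...,2]>22)
v,u=np.where(red); print(len(u),u.min(),u.max(),v.min(),v.max())
ray=np.stack([(u-K[0,2])/K[0,0],(v-K[1,2])/K[1,1],np.ones(len(u))],-1)@M.T
q=P[red]; y0=np.median(q[:,1]); print("y",y0)
X=p["eye"]+ray*((y0-p["eye"][1])/ray[:,1])[:,None]
for nm,A in(("ray",X),("depth",q)):
  for x0 in (474,484):
    B=A[A[:,0]>x0].astype(np.float32)
    if len(B)<3: continue
    l=cv2.fitLine(B[:,[0,2]],cv2.DIST_HUBER,0,.01,.01).ravel(); print(nm,x0,len(B),np.degrees(np.arctan2(l[1],l[0]))%180,l[2:],B[B[:,0].argmax()])
E
python3 ptr.py
```

```text
time: 26.6
tool_pos: [589.2, -61.6, 179.7]
tcp_rot: [-180.0, 0.1, 0.1]
ft_force: [-0.3, 0.1, -0.1]
finger_gap: -0.2
399 126 198 229 250
y -118.06764327109873
ray 474 272 29.089928 [501.35992   51.006073] [ 532.4746  -118.06764   68.30222]
ray 484 225 30.14386 [506.04984   53.460655] [ 532.4746  -118.06764   68.30222]
depth 474 273 28.392868 [497.24854   48.690742] [ 531.82745  -118.83972    65.093506]
depth 484 224 28.300192 [505.70926   53.191837] [ 531.82745  -118.83972    65.093506]
```

The pointer angle comes out at 28.3 to 30.1°; I take 29°. The bar is at (640, -228, z 26). At 29° it should be at x 615, z 112.5. Now I grip the bar.

```bash
python3 -m pendant '[[0.28,12.8,41.6,0,0],[0.28,12.8,41.6,0,0],[0.28,12.8,41.6,0,0],[0.28,12.8,41.6,0,0],[0.28,0,0,30,0],[0.28,0,0,30,0],[0.28,0,0,30,0],[0.28,0,0,25,0],[0.28,0,0,0,0],[0.28,0,0,0,0]]' 60
python3 -m pendant '[[0.28,0,0,25,0],[0.28,0,0,20,0],[0.28,0,0,10,0],[0.28,0,0,0,0]]'
```

```text
time: 27.65
tool_pos: [640.7, -227.6, 64.7]
tcp_rot: [-180.0, 0.1, 0.1]
ft_force: [1.2, -1.0, 0.4]
finger_gap: 23.7
time: 28.05
tool_pos: [641.1, -227.9, 9.9]
tcp_rot: [-180.0, 0.1, 0.1]
ft_force: [0.3, 0.1, -0.4]
finger_gap: 23.7
```

```bash
python3 -m pendant '[[0,0,0,0,0],[0,0,0,0,0],[0,0,0,0,0],[0,0,0,0,0]]' 60
python3 -m pendant '[[0,-0.5,0,-5.7,0],[0,-0.5,0,-5.7,0],[0,-0.6,0,-5.7,0],[0,-0.6,0,-5.6,0],[0,-1.1,0,-5.6,0],[0,-1.2,0,-5.6,0],[0,-1.3,0,-5.5,0],[0,-1.4,0,-5.5,0],[0,0,0,0,0],[0,0,0,0,0]]'
```

```text
time: 28.45
tool_pos: [639.9, -228.3, 11.4]
tcp_rot: [-180.0, 0.2, 0.1]
ft_force: [-11.6, 0.6, 5.4]
finger_gap: 9.9
time: 29.45
tool_pos: [633.2, -228.3, 55.7]
tcp_rot: [-180.0, 0.1, 0.1]
ft_force: [-10.6, -1.0, -3.7]
finger_gap: 9.8
```

```bash
python3 -m pendant '[[0,-1.8,0,-5.4,0],[0,-1.9,0,-5.4,0],[0,-2,0,-5.3,0],[0,-2.1,0,-5.3,0],[0,-2.5,0,-5.1,0],[0,-2.6,0,-5.1,0],[0,-2.7,0,-5,0],[0,-2.7,0,-5,0],[0,0,0,0,0],[0,0,0,0,0]]'
python3 - <<'E'
from h import *
im,d,P=cloud("top"); cv2.imwrite('pics/t8.png',im)
def plane(P):
    Q=P.reshape(-1,3); m=(Q[:,0]>535)&(Q[:,0]<585)&(Q[:,1]>-195)&(Q[:,1]<-145)&(Q[:,2]>25); q=Q[m]
    c=np.median(q,0); q=q[abs((q-c)[:,2]-np.polyval(np.polyfit(q[:,0]-c[0],q[:,2]-c[2],1),q[:,0]-c[0]))<4]
    print(len(q),np.degrees(np.arctan(np.polyfit(q[:,0],q[:,2],1)[0])),c)
plane(P)
im,d,P=cloud("scene"); plane(P)
E
```

```text
time: 30.45
tool_pos: [615.9, -228.4, 98.2]
tcp_rot: [180.0, -0.0, 0.1]
ft_force: [-7.7, -1.2, -2.0]
finger_gap: 9.8
15 82.04449567918702 [ 571.05293911 -153.35336661  479.31896377]
7 41.736677361763775 [ 563.92629189 -163.07058341   88.75551668]
```

```bash
python3 -m pendant '[[0.2,0,0,0,0],[0.28,0,0,0,0],[0.28,0,0,0,0],[0.28,0,0,-15,0],[0.28,0,0,-30,0],[0.28,0,0,-45,0],[0.28,0,0,-45,0],[0.28,0,0,-45,0],[0.28,0,0,-30,0],[0.28,-25,0,0,0]]'
python3 -m pendant '[[0.1,-25,30,0,0],[0,-20,35,0,0],[0,0,20,0,0],[0,0,0,0,0],[0,0,0,0,0],[0,0,0,0,0]]'
cat > chk.py <<'E'
from h import *
im,d,P=cloud("wrist"); np.save('w9.npy',P); cv2.imwrite('pics/w9.png',im)
Q=P.reshape(-1,3)
def pl(m,n):
    q=Q[m]
    for _ in range(4):
        A=np.c_[q[:,:2],np.ones(len(q))]; c=np.linalg.lstsq(A,q[:,2],rcond=None)[0]; e=abs(A@c-q[:,2]); q=q[e<max(1.5,2*np.median(e))]
    print(n,len(q),"deg x",np.degrees(np.arctan(c[0])),"deg y",np.degrees(np.arctan(c[1]))); return c,q
c,q=pl((Q[:,0]>535)&(Q[:,0]<578)&(Q[:,1]>-305)&(Q[:,1]<-150)&(Q[:,2]>40),"plate")
th=np.arctan(c[0]); ct,st=np.cos(th),np.sin(th)
# plate-frame coords via hinge
hx,hz=460.3,20
X=(Q[:,0]-hx)*ct+(Q[:,2]-hz)*st-10; Z=-(Q[:,0]-hx)*st+(Q[:,2]-hz)*ct-12; Y=Q[:,1]+313
m=(X>-15)&(X<125)&(Y>-15)&(Y<160)
print("plate Z",np.median(Z[m&(X>70)&(X<110)]))
z0=np.median(Z[m&(X>70)&(X<110)])
b=m&(abs(Z-z0-22)<3.5); B=np.c_[X,Y][b].astype(np.float32); print("blank",b.sum(),cv2.minAreaRect(B),np.median(Z[b]))
f=m&(abs(Z-z0-12)<2.5); n=f&(X<8)&(Y>115)&(Y<150); s=f&(Y<8)&(X>65)&(X<85); print("near in",np.percentile(X[n],97),"side in",np.percentile(Y[s],97))
E
python3 chk.py
```

```text
time: 31.55
tool_pos: [594.4, -228.9, 315.1]
tcp_rot: [179.7, -0.7, 0.1]
ft_force: [0.8, 0.6, 0.6]
finger_gap: 24.4
time: 32.15
tool_pos: [546.7, -312.4, 306.9]
tcp_rot: [-180.0, -0.0, 0.1]
ft_force: [0.5, 0.4, -0.3]
finger_gap: 0.0
plate 11475 deg x -15.060943582880457 deg y -66.62770578618078
plate Z 88.27153799634607
blank 253 ((104.93588256835938, 84.9715347290039), (111.26099395751953, 14.259818077087402), 89.96824645996094) 110.19371103189238Traceback (most recent call last):
  File "chk.py", line 18, in <module>
    f=m&(abs(Z-z0-12)<2.5); n=f&(X<8)&(Y>115)&(Y<150); s=f&(Y<8)&(X>65)&(X<85); print("near in",np.percentile(X[n],97),"side in",np.percentile(Y[s],97))
                                                                                                ~~~~~~~~~~~~~^^^^^^^^^
    return _quantile_unchecked(
        a, q, axis, out, overwrite_input, method, keepdims, weights)
    return _ureduce(a,
                    func=_quantile_ureduce_func,
    ...<5 lines>...
                    overwrite_input=overwrite_input,
                    method=method)
    r = func(a, **kwargs)
    result = _quantile(arr,
                       quantiles=q,
    ...<2 lines>...
                       out=out,
                       weights=wgt)
    slices_having_nans = np.isnan(arr[-1, ...])
                                  ~~~^^^^^^^^^
IndexError: index -1 is out of bounds for axis 0 with size 0
```

View pics/w9.png

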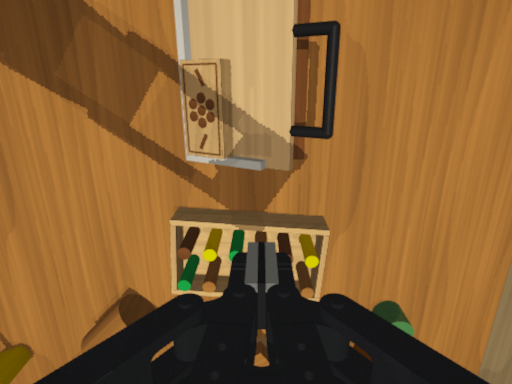

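The picture shows the slope raised, with the blank in its corner at (203,108). My plane fit picked up the fingers, so I redo it with a height limit.

```bash
sed -i 's/^im,d,P=cloud.*/P=np.load("w9.npy")/; s/^Q=P.*/Q=P.reshape(-1,3); Q=Q[Q[:,2]<125]/; s/Q\[:,1\]>-305/Q[:,1]>-285/' chk.py; python3 chk.py
```

```text
plate 5228 deg x 28.13318698831407 deg y 0.1482379863758083
plate Z -0.04427091260345861
blank 3911 ((28.093721389770508, 54.71675109863281), (57.654930114746094, 109.89497375488281), 0.17511101067066193) 22.023559339122578
near in 0.6401430149584876 side in -0.019276190263644945
```

```bash
python3 -c "from bench import hand_in; print(hand_in())"
```

```text
the job is handed in; nothing more can be done
None
```

I finished the job and handed it in at about 32 s of the 72 s allowed; the hand-in reported no verdict.

I stood the blank on the bench, tipped it flat with the pattern up and let go. Then I set it on the slope, pushed it home to both fences while the slope was down, and lifted the slope by its bar.

**What the last checks showed:**
- **Slope angle:** the plate stands at 28.1°. Two ways of measuring the pointer from the same picture gave 28.3° and 29.1 to 30.1°. The worst gap is 2.0°, inside the 4° limit.
- **Blank:** its centre is at (28.1, 54.7) mm in the fence-corner frame, against a target of (28, 55). It is turned by about 0.2°, and its top is 22 mm above the plate, pattern up.
- **Gripper:** it is shut and well clear of everything.

**Checks that failed or disagreed:**
- **Pointer:** an earlier reading came out lower, at 25 to 26°, because edge pixels spoiled the fit. One picture had the pointer hidden by the fingers, so I measured again from higher up.
- **Final plane fit:** my first try picked up the fingers and was useless. I repeated it on the same picture with a height limit.
- **Other objects:** I did not measure the tin, bottle, horse and walnut again at the end. No move was planned to touch them, and no unexpected force showed. The pointer tip read about the same in both looks before the lift, and I did not measure it again afterwards.

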